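# Expose a glued board in the UV curing box

### The job

Cure the glued board in the small UV box: first turn the box's black shutter lever a quarter turn, all the way to its open stop. Then take the carrier that has the circuit board fitted (not an empty one) from the rack, leaving the empty carriers standing there, and lower it upright through the flared slot in the box's lid until the carrier's two shoulders are level with the upper edge of the flared lips. Finish still gripping it there, hanging still in the light and not wedged in the slot; do not let go, and leave the shutter open.

Things in the scene. Friction and masses are not known exactly. Their poses are not given: they have to be found in the camera images.
- uvbox: UV curing box, fixed to the bench: white sheet-metal box 140 x 140 mm in plan, lid top 115 mm above the bench, amber window in its front. Origin: centre of its underside, on the bench; x points to its back, y to its left as seen from the front, z up. The slot is centred at x -20, y -23 mm and the shutter lever's pivot at x -20, y +27 mm.
- slot (a point): Centre of the slot's mouth, level with the upper edge of its flared lips, 125 mm above the bench; same axes as the box. The slot is 12 mm (x) by 48 mm (y) and 8 mm deep (109 to 117 mm above the bench); over it sloping lips flare out to 20 by 56 mm at this height. Below is an open chamber, its floor 12 mm above the bench. The shutter blade closes the slot from beneath until the lever is opened.
- shutter (a joint): Shutter lever, rad: 0 = closed stop, lever pointing to the box's +y (left), its blade right under the slot; 1.571 = open stop, lever pointing to the box's -x (front), blade clear of the slot. It turns about a vertical axis, counter-clockwise seen from above to open, and stays where it is left (friction about 0.12 N m). It starts closed or up to 0.25 rad from closed.
- shutter_pivot (a point): Point on the lever's fixed vertical axis, 136 mm above the bench, at the mid-height of the lever's grip.
- lever_grip (a point): Where to take the lever, 66 mm from its axis: middle of a black grip 14 mm wide, 18 mm high (127 to 145 mm above the bench), reaching from 32 to 88 mm from the axis. Its y axis points outward along the lever. The grip passes 12 mm above the lid and overhangs the box's edge.
- carrier: The loaded carrier, 90 g or so: flat upright aluminium plate with a small green circuit board in the pocket of its front (-x) face. Lower frame 10 mm thick (x), 46 mm wide (y), 80 mm high; above it a tang 10 mm thick, 30 mm wide, 60 mm high, which is the handle (total 140 mm). Origin: centre of its lower edge; z up. It may go into the slot either way round.
- shoulder (a point): Centre of the loaded carrier at the height of its two shoulders, where frame and tang meet, 80 mm above its lower edge.
- rack: Black rack fixed to the bench, 50 x 190 mm, 36 mm high, with three carriers standing side by side along its y axis, 62 mm apart, in pockets 27 mm deep, whose floor is 9 mm above the bench. Origin: centre of its underside.
- spare_a: Empty carrier of the same shape, with no board in its pocket; stays in the rack. Origin: centre of its lower edge.
- spare_b: Second empty carrier, likewise.
Not all that is in view belongs to the job. Leave any pink look-alike of the spare_a alone.

How it is judged:
By the outcome, as a careful person would: the job done as asked, in the order asked, and still so for the second after the job is handed in, while the arm keeps its last pose, push and grip.
It also fails if it takes over 58 s, if anything falls off the work surface, if the arm or the gripper's body presses on something with over 40 N, if the wrist force passes 120 N, or if a joint passes its speed limit or range.

### The arm

A 6-joint arm with a two-finger parallel gripper is mounted at the origin on a cart in front of the work surface, level with it; the furniture and walls round the work are solid. World frame = base frame: x ahead of the robot, y to its left, z up, the work surface at z = 0. Lengths are in m, angles in rad, forces in N, time in s.
With the tool pointing down it reaches from about 0.375 to 0.75 m from the base axis. Payload 9 kg.
Tool frame: the origin (TCP) lies at the very end of the fingers, on their centre line; the grasp point (between the pads) lies 19 mm behind it (env.pinch_z is the distance from the TCP to the grasp point, in m); z points along the fingers, y is the direction in which the jaws open and shut (so a half turn about z gives the same grasp; the last joint's range is limited). The gripper opens to 85 mm and grips with 20 to 120 N. Pads are 22 mm wide; open, the fingers measure 114 mm over their backs; the gripper's body (76 mm by 85 mm) begins 54 mm behind the grasp point. The pads swing forward as they close: fully open they stand 13 mm farther back than shut.
Start: joints at [-1.458, 0.104, 0.097, 1.564, 0, 1.353], TCP at [0.195, -0.567, 0.231] pointing down, gripper open.
Joint ranges: [-2.99, 2.99], [-0.84, 1.86], [-1.1, 1.16], [-1.84, 2.11], [-1.51, 1.56], [-3.14, 3.14]. Speed limits (rad/s): [2.22, 2.22, 2.57, 3.14, 3.14, 3.14].

### API

Orientations are given as a unit quaternion [w, x, y, z].
In Python, from station import env gives the robot as it stands.
- The arm moves only by the tool move_arm, never from a script. Its argument "motion" is text: rows parted by semicolons, each of 5 numbers parted by spaces: the shift along the tool's x, y, z in m, then the turn about the tool's z in rad, then the closure in counts, from 0 (fully open) to 255 (shut). A call has 1 to 10 rows; each row shifts and turns the commanded pose from where the row before left it, along the tool's axes as they then stand; what a row does not reach is not made up. A row lasts 1/12 s, in which the tool goes at most 41.7 mm and 7.16 degrees, less where a joint would pass 70% of its speed; a pose out of reach is approached as far as the arm can. A call is refused whole if a number of a shift passes 0.0417 or a number of a turn 0.125, either way. A call with a gripper value outside its range is refused whole. The fingers move at their own pace and stop on an object; "force" is the grip in N (left out, the last holds). Time passes only in rows, so rows that do not move let the fingers close. It gives the time, the measured TCP pose, the force and the opening at its end, in the units of the state.
- env.state(): the state, without advancing time (a new reading comes with each control period).
- env.camera(name): name is "side" or "top"; returns a dict with "frame" (420x560x3 uint8, red, green, blue), "fovy" (degrees; the focal length in pixels is half the picture's height over the tangent of half this angle, whatever the lens; pixels are square), "cx", "cy" (the principal point, pixels), "k1" (the pictures are not rectified: a ray, as slopes to the right and down, at radius r is drawn at 1 + k1 r^2 times it, then the intrinsics apply), "eye" and "orientation" of the camera in the world. Camera axes: x right, y down, z forward; pixel columns grow to the right and rows downward; lengths in m; the calibration is good to about 2 mm. A picture is of the moment at which its call begins. There is no depth.
- env.sign_off(): hands the job in, once; it reports no verdict.
The state is a dict: "time": time; "qpos": joint angles; "dq": joint speeds; "tau": joint torques, N m; "eef_pos": TCP position; "eef_rot": TCP orientation; "wrist_force": force on the tool from outside, world axes, zero at the start; "ft_torque": the same for the moment, N m; "grip_width": finger opening in m.
Only numpy, scipy, OpenCV 4.12 (cv2) and the standard library are available. Lean on these libraries where they do the work, as an engineer would, in place of code of your own. Each camera call takes 0.05 s, during which the arm holds its last target.

## Working session

There is one attempt and no reset: what is moved stays moved. The work goes in short steps, Python scripts to look and compute and a tool call to move; the robot and the scene stay as the last step left them, time stands still between calls to the robot, and variables do not carry over. Pictures are saved under pics/ and viewed, and the job is handed in when it is done.

Besides the shell and the picture viewer there is one more tool, called as a command line: name --argument value ..., lists and objects as JSON in quotes. move_arm: Moves the arm, as the interface text tells. Its arguments: {"type":"object","properties":{"motion":{"type":"string"},"force":{"type":"number"}},"required":["motion"]}

```bash
mkdir -p pics; ls; python3 - <<'E'
from station import env
import cv2,json
print(env.state())
for n in("side","top"):
    c=env.camera(n); cv2.imwrite(f"pics/{n}0.png",c["frame"][:,:,::-1])
    print(n,{k:v for k,v in c.items() if k!="frame"})
E
```

```text
pics
{'time': 0.0, 'qpos': array([-1.45771208e+00,  1.04728007e-01,  9.64179950e-02,  1.56392134e+00,
       -1.34570347e-05,  1.35312152e+00]), 'dq': array([ 1.27214402e-03, -2.44939103e-05,  6.25982091e-04,  1.81436632e-04,
       -8.04601696e-04, -4.70849136e-04]), 'tau': array([ 2.58424361e-04, -5.56937206e+01,  5.03643715e+01,  1.72000250e-02,
       -2.51789670e-04,  2.84190412e-05]), 'eef_pos': array([ 0.19483383, -0.56709992,  0.23047732]), 'eef_rot': array([-7.16883066e-04,  9.86355692e-01,  1.64626651e-01,  3.07860885e-05]), 'wrist_force': array([ 0.44652891, -0.16353848,  0.47145252]), 'ft_torque': array([-0.02677589,  0.02803317, -0.03508408]), 'grip_width': 0.0854858419838716}
side {'fovy': 50.55585500638069, 'cx': 277.6828785385122, 'cy': 204.19660073655936, 'k1': -0.07443553534861361, 'eye': array([ 0.30957569, -0.91103773,  0.5327266 ]), 'orientation': array([-0.5386469 ,  0.83683048, -0.08291975,  0.05194778])}
top {'fovy': 44.47207002597439, 'cx': 273.38585509862685, 'cy': 200.6909894597104, 'k1': 0.05739583872561082, 'eye': array([ 0.2664252 , -0.01242505,  1.27542073]), 'orientation': array([ 0.0631246 , -0.69408146,  0.7131657 , -0.07523893])}
```

View pics/side0.png

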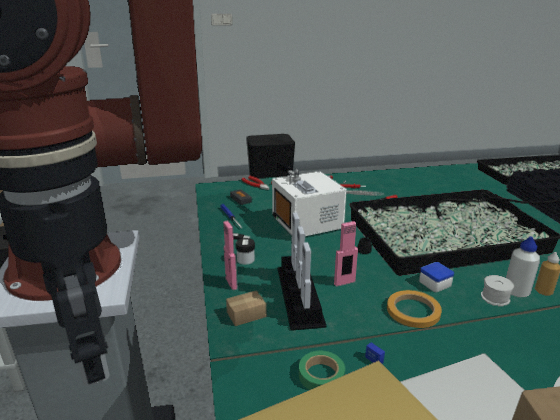

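View pics/top0.png

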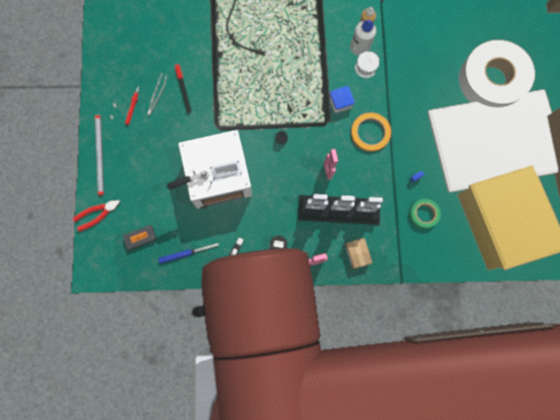

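The top view shows the box at about (215,168) with its lever pointing left to (180,183), and the rack at about (340,210) with three carriers. I'll zoom in on both.

```bash
cat > h.py <<'E'
import numpy as np, cv2
from scipy.spatial.transform import Rotation as R
def rot(q): return R.from_quat([q[1],q[2],q[3],q[0]])
def intr(c):
    f=210/np.tan(np.radians(c["fovy"]/2)); return np.array([[f,0,c["cx"]],[0,f,c["cy"]],[0,0,1]]),np.array([c["k1"],0,0,0])
def ray(c,uv):
    K,d=intr(c); p=cv2.undistortPoints(np.array([[uv]],float),K,d)[0,0]
    return rot(c["orientation"]).apply([p[0],p[1],1.])
def onz(c,uv,z):
    r=ray(c,uv); return c["eye"]+r*(z-c["eye"][2])/r[2]
def proj(c,P):
    K,d=intr(c); Pc=rot(c["orientation"]).inv().apply(np.atleast_2d(P)-c["eye"])
    return cv2.projectPoints(Pc,np.zeros(3),np.zeros(3),K,d)[0][:,0]
def tri(c1,u1,c2,u2):
    a,b=ray(c1,u1),ray(c2,u2); a/=np.linalg.norm(a); b/=np.linalg.norm(b)
    s=np.linalg.lstsq(np.c_[a,-b],c2["eye"]-c1["eye"],rcond=None)[0]
    p,q=c1["eye"]+s[0]*a,c2["eye"]+s[1]*b
    return (p+q)/2,np.linalg.norm(p-q)
def crop(c,x0,y0,x1,y1,k,name):
    cv2.imwrite(name,cv2.resize(c["frame"][y0:y1,x0:x1,::-1],None,fx=k,fy=k,interpolation=cv2.INTER_CUBIC))
E
python3 - <<'E'
from station import env
from h import *
import pickle
t=env.camera("top"); s=env.camera("side"); pickle.dump((t,s),open("c0.pkl","wb"))
crop(t,160,120,260,220,6,"pics/t1.png"); crop(t,290,180,390,240,8,"pics/t2.png")
crop(s,265,160,355,240,7,"pics/s1.png"); crop(s,270,200,370,330,4.5,"pics/s2.png")
E
```

```text
(no output)
```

View pics/t1.png

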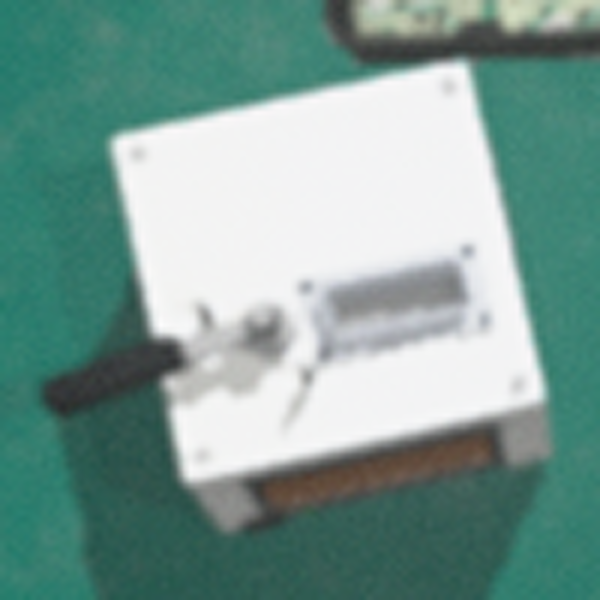

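View pics/t2.png

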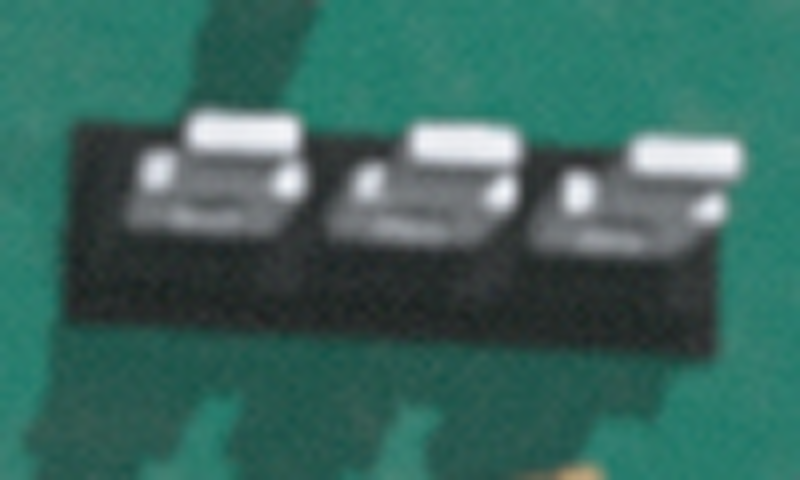

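View pics/s1.png

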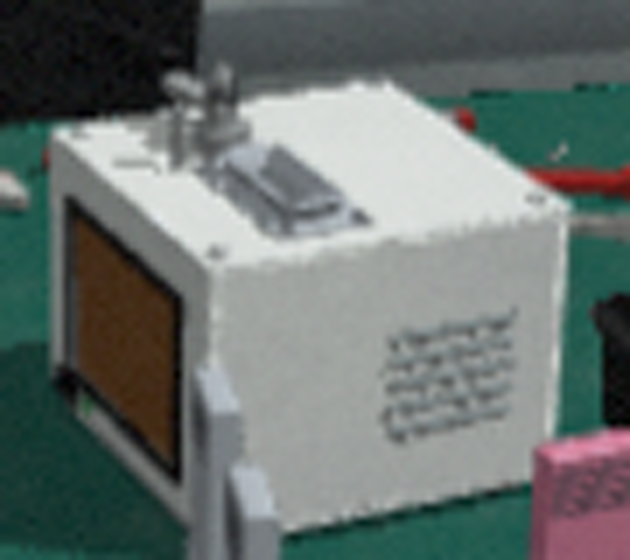

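View pics/s2.png

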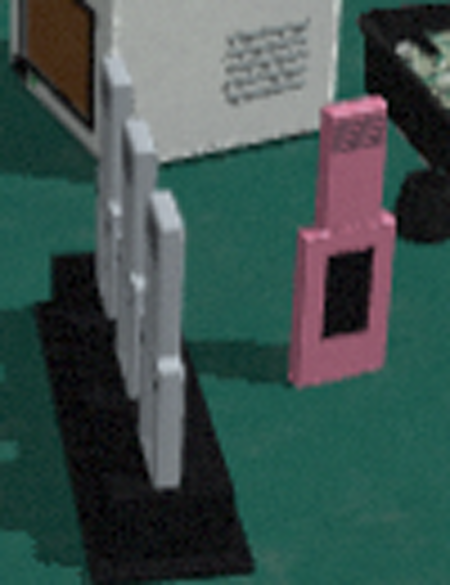

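```bash
python3 - <<'E'
from h import *
import pickle
t,s=pickle.load(open("c0.pkl","rb"))
def enh(c,x0,y0,x1,y1,k,name):
    im=c["frame"][y0:y1,x0:x1,::-1].copy(); hsv=cv2.cvtColor(im,cv2.COLOR_BGR2HSV).astype(float)
    hsv[...,1]=np.clip(hsv[...,1]*2.5,0,255); hsv[...,2]=np.clip(hsv[...,2]*1.6,0,255)
    im=cv2.cvtColor(hsv.astype(np.uint8),cv2.COLOR_HSV2BGR)
    cv2.imwrite(name,cv2.resize(im,None,fx=k,fy=k,interpolation=cv2.INTER_NEAREST))
enh(t,298,188,390,230,8,"pics/t3.png"); enh(s,285,205,325,325,5,"pics/s3.png")
# box corners top view, z=.115
for uv in [(110/6+160,137/6+120),(468/6+160,62/6+120),(547/6+160,403/6+120),(185/6+160,482/6+120)]: print("box",onz(t,uv,.115))
# rack corners
for uv in [(72/8+290,122/8+180),(735/8+290,160/8+180),(717/8+290,355/8+180),(62/8+290,322/8+180)]: print("rack",onz(t,uv,.036))
for uv in [(245/8+290,133/8+180),(465/8+290,145/8+180),(687/8+290,158/8+180)]: print("tang",onz(t,uv,.149))
print("pivot",onz(t,(265/6+160,330/6+120),.14), "tip",onz(t,(45/6+160,398/6+120),.136))
print("slotmid",onz(t,(398/6+160,297/6+120),.125))
E
```

```text
box [0.64043992 0.18302645 0.115     ]
box [0.66807742 0.04301609 0.115     ]
box [0.52975596 0.01476838 0.115     ]
box [0.5022447  0.15367434 0.115     ]
rack [ 0.52426732 -0.10087368  0.036     ]
rack [ 0.50708493 -0.30443944  0.036     ]
rack [ 0.44668113 -0.29470331  0.036     ]
rack [ 0.46198287 -0.09542672  0.036     ]
tang [ 0.49637102 -0.1411671   0.149     ]
tang [ 0.4913609  -0.20260976  0.149     ]
tang [ 0.48605778 -0.26445338  0.149     ]
pivot [0.55503585 0.12012816 0.14      ] tip [0.53162735 0.20321359 0.136     ]
slotmid [0.57067754 0.07090408 0.125     ]
```

View pics/t3.png

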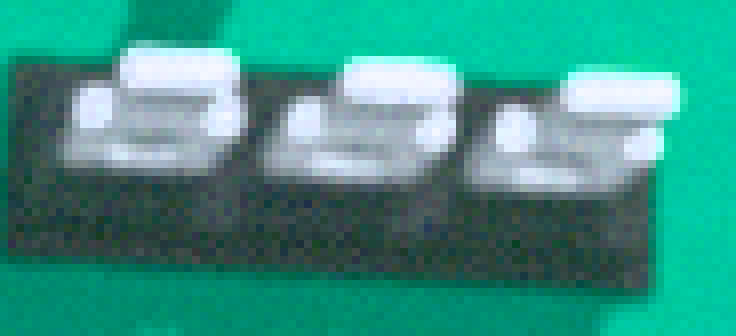

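View pics/s3.png

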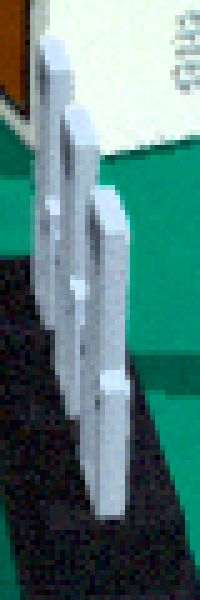

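```bash
python3 - <<'E'
from h import *
import pickle
t,s=pickle.load(open("c0.pkl","rb"))
f=t["frame"].astype(int)
a=np.radians(4.6)
yv=np.array([-np.sin(-a),np.cos(a),0]); 
yv=np.array([0.49637-0.48606,-.14117+.26445,0]);yv/=np.linalg.norm(yv); xv=np.array([yv[1],-yv[0],0])
cent=[np.array([0.4964,-.1412,0]),np.array([0.4914,-.2026,0]),np.array([0.4861,-.2645,0])]
from scipy.ndimage import map_coordinates as mc
for c,n in zip(cent,"ABC"):
    print(n)
    for z in (.085,.078,.07,.062,.055,.048,.042,.038):
        row=[]
        for y in (-.018,-.012,-.006,0,.006,.012,.018):
            u=proj(t,c+yv*y-xv*.005+[0,0,z])[0]
            v=[mc(f[...,k],[[u[1]],[u[0]]],order=1)[0] for k in range(3)]
            row.append("%d/%d/%d"%tuple(v))
        print(z,proj(t,c-xv*.005+[0,0,z])[0].round(1),row)
E
```

```text
A
0.085 [317.7 204.2] ['139/142/146', '118/121/125', '109/112/116', '96/101/103', '103/108/110', '107/113/115', '124/128/132']
0.078 [317.4 204.7] ['116/119/123', '114/118/121', '101/106/108', '92/96/99', '94/100/101', '109/114/117', '114/118/122']
0.07 [317.1 205.4] ['106/110/112', '116/120/122', '105/110/113', '97/102/105', '95/101/102', '116/122/125', '110/114/116']
0.062 [316.8 206. ] ['102/107/110', '116/121/123', '117/122/126', '112/115/120', '115/119/121', '131/135/139', '115/119/121']
0.055 [316.5 206.5] ['103/107/111', '115/119/122', '128/132/136', '123/126/131', '128/131/134', '136/139/143', '119/123/126']
0.048 [316.2 207. ] ['102/105/109', '113/116/120', '131/134/138', '134/137/141', '139/142/147', '132/136/141', '113/117/120']
0.042 [316.  207.5] ['101/105/107', '111/113/118', '122/125/130', '126/129/133', '132/135/139', '122/127/131', '107/111/114']
0.038 [315.8 207.8] ['97/101/102', '107/109/113', '116/120/125', '120/124/127', '123/127/131', '111/115/120', '99/103/105']
B
0.085 [343.8 205.6] ['139/142/146', '112/116/120', '108/112/114', '105/109/111', '102/107/109', '1
[... 1191 characters left out ...]
/126', '105/109/111', '104/106/110', '108/112/115', '120/124/129', '115/120/124']
0.062 [368.2 208.9] ['99/105/107', '117/121/124', '107/111/114', '126/129/132', '130/134/138', '137/141/146', '116/121/124']
0.055 [367.7 209.4] ['101/104/106', '113/118/121', '115/119/123', '133/137/141', '141/145/149', '142/145/150', '118/123/126']
0.048 [367.1 209.9] ['97/100/102', '107/110/115', '127/131/135', '134/141/144', '144/147/151', '131/136/140', '112/116/118']
0.042 [366.6 210.4] ['91/96/98', '102/104/108', '124/127/131', '125/130/133', '135/137/143', '121/126/130', '105/109/112']
0.038 [366.3 210.6] ['88/93/94', '97/99/102', '118/122/125', '116/121/124', '124/127/131', '108/112/115', '98/100/103']
```

```bash
python3 - <<'E'
from station import env
from h import *
for n,(x0,y0,x1,y1,k) in dict(top=(304,190,390,226,9),side=(285,205,325,325,5)).items():
    f=np.mean([env.camera(n)["frame"].astype(float) for _ in range(8)],0)
    np.save(n+"avg.npy",f)
    im=f[y0:y1,x0:x1]; g=im.mean(2,keepdims=True)
    im=np.clip(g*1.2+(im-g)*5,0,255).astype(np.uint8)
    cv2.imwrite(f"pics/{n}avg.png",cv2.resize(im[:,:,::-1],None,fx=k,fy=k,interpolation=cv2.INTER_NEAREST))
E
```

```text
(no output)
```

View pics/topavg.png

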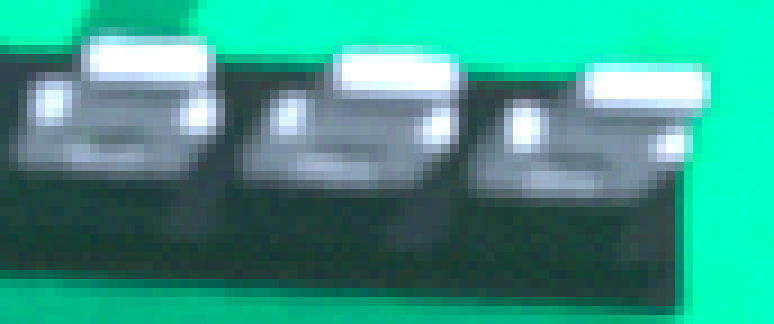

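View pics/sideavg.png

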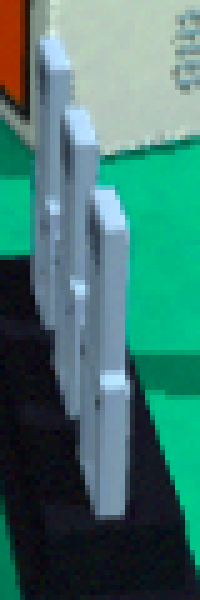

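```bash
python3 - <<'E'
import numpy as np
for n,boxes in dict(top=dict(A=(306,198,328,212),B=(332,200,354,214),C=(357,201,380,215)),side=dict(A=(290,240,300,268),B=(296,255,306,290),C=(299,272,311,308))).items():
    f=np.load(n+"avg.npy")
    for k,(x0,y0,x1,y1) in boxes.items():
        im=f[y0:y1,x0:x1]; e=im[...,1]-(im[...,0]+im[...,2])/2
        print(n,k);print(e.round(1)); 
        if n=="top": print(im[...,1].astype(int))
E
```

```text
top A
[[ 0.9 -0.3 -0.4 -0.9 -0.3  0.1  0.7  0.6 -0.9 -1.4 -1.1 -0.7 -1.7 -1.2
  -0.9 -1.1 -1.1 -1.1 -0.8 -1.8 -1.2 -0.8]
 [ 0.9 -0.2 -1.1 -1.1 -0.7 -0.9  0.3  0.6  0.2  0.5  0.2  0.2  0.6 -0.3
   0.4  0.2 -0.3 -0.2  0.2  0.1 -1.1 -0.4]
 [ 1.4  0.1 -0.6 -1.2 -0.9 -0.9  0.2  0.9  0.6 -0.1  0.4 -0.1  1.   2.3
   0.2  0.6  1.   0.5 -0.4 -0.8 -1.1 -0.8]
 [ 1.7  0.2 -1.4 -0.8 -0.8 -1.2 -0.2  0.4  0.1 -0.1  0.4  0.1  0.1  0.9
   1.2  0.6  0.4  0.7 -0.7 -1.5 -2.2  0.1]
 [ 1.1 -0.2 -1.4 -1.2 -0.8 -0.2  0.4  1.2  0.5  1.   0.8  0.4  0.2  1.
   0.1  0.1  0.2 -1.1 -0.6  0.1 -0.6 -1.5]
 [ 1.2  0.4 -1.1 -0.5 -0.6 -0.4  0.4  0.4  0.8 -0.1  0.   0.2  0.2  0.4
  -0.2  0.6 -0.1 -0.5 -1.2 -0.6 -1.2 -0.8]
 [ 0.9  1.3  0.8 -0.1  0.   0.5  0.9  2.3  1.6  0.5  0.4  0.8  1.   2.3
   1.2  0.2 -0.1 -0.2  0.1 -1.3 -0.2 -0.6]
 [ 0.6  0.4  0.9  0.7  0.2  0.9  0.5  2.3  2.8  1.4  1.   1.1  0.6  1.4
   1.1  0.4  0.2 -0.6  0.7 -0.1 -0.4  0.5]
 [ 0.6  0.1  0.2  0.6  0.8  0.4  0.1 -0.4  0.2  0.3  0.  -0.2 -0.3  1.4
  -0.1  0.4  0.1  0.   0.2  0.9  0.   1.1]
 [ 1.6  0.6  0.9  1.1  0.9  0.1 -0.8 -0.9  0.1 -0.9 -0.1 -0.
[... 12714 characters left out ...]
  0.3]
 [ 1.  -0.6  0.6  0.5 -0.1 -0.2  0.1  0.9  0.6  0.8  1.2  0.9]
 [-0.3  0.6 -0.2  0.7  0.2  0.6  0.6  1.1  0.8  0.8  0.9  0.2]
 [ 0.2 -1.1  0.8  0.2  0.1  0.6  0.9  1.1  0.7  0.2  1.4 -0.2]
 [-0.5  0.   0.4  0.3  0.8  0.8  0.1  0.9  0.4  0.9  1.2 -0.2]
 [ 0.1 -1.8  0.8  0.6 -0.6  0.8  0.   1.4  0.1  1.1  1.7  0. ]
 [ 0.4 -0.2  0.5  0.  -0.4  0.8  0.6  1.4  0.3  0.6  0.9  0.2]
 [-1.7  0.9 -0.2  0.3  0.6  1.1  0.3  0.3  0.9  0.4  0.8 -0.3]
 [-1.1  0.8 -0.2 -0.4  0.3  0.6 -0.1  0.9  0.8  0.9  1.2 -0.8]
 [-1.4 -1.1  0.4 -1.   0.7  0.1  0.4  0.5  1.2  1.5  0.  -0.7]
 [-1.4 -0.4  0.2 -0.6  0.5  0.2 -0.1  0.8  1.5  0.9  1.1 -0.7]
 [-1.  -1.3 -0.4 -1.1 -1.   0.7  0.1  0.4  1.6  0.6  0.2 -0.3]]
```

The loaded carrier is probably the left one (A). It shows a faint but consistent green and dark band around (315,205) that B and C lack, and I'll check it when I lift it. The box pose is consistent between measurements: yaw is about 11.6° and the centre is about (0.585, 0.099). The lever sits about 0.13 rad off closed. I'm moving towards the lever now.

move_arm --motion "0.014 -0.014 0 0 0;0.027 -0.0284 0 0 0;0.027 -0.0284 0 0 0;0.027 -0.0284 0 0 0;0.027 -0.0284 0 0 0;0.027 -0.0284 0 0 0;0.027 -0.0284 0 0 0;0.027 -0.0284 0 0 0;0.027 -0.0284 0 0 0;0.027 -0.0284 0 0 0" --force 30

```text
time: 1.83
eef_pos: [0.3507, -0.2274, 0.2315]
eef_rot: [0.0, 0.986, 0.164, 0.0]
wrist_force: [0.4, -0.8, 0.4]
grip_width: 0.0856
```

move_arm --motion "0.027 -0.0284 0 0 0;0.027 -0.0284 0 0 0;0.027 -0.0284 0 0 0;0.027 -0.0284 0 0 0;0.027 -0.0284 0 0 0;0.027 -0.0284 0 0 0;0.027 -0.0284 0 0 0;0.027 -0.0284 0 0 0;0.014 -0.0150 0 0 0;0 0 0 0 0"

```text
time: 2.67
eef_pos: [0.49, 0.0782, 0.231]
eef_rot: [-0.0, 0.986, 0.167, 0.0]
wrist_force: [-0.2, -0.5, 0.3]
grip_width: 0.0856
```

move_arm --motion "0 0 0 -0.12 0;0 0 0 -0.12 0;0 0 0 -0.12 0;0 0 0 -0.12 0;0 0 0 -0.12 0;0 0 0 -0.12 0;0 0 0 -0.12 0;0 0 0 -0.12 0;0 0 0 -0.12 0;0 0 0 -0.12 0"

```text
time: 3.5
eef_pos: [0.4892, 0.0742, 0.2314]
eef_rot: [0.0, 0.719, 0.695, -0.0]
wrist_force: [0.8, 0.4, -0.2]
grip_width: 0.0852
```

move_arm --motion "0 0 0 -0.12 0;0 0 0 -0.12 0;0 0 0 -0.12 0;0 0 0 0 0;0 0 0 0 0"

```text
time: 3.92
eef_pos: [0.4892, 0.0744, 0.2314]
eef_rot: [0.0, 0.587, 0.81, -0.0]
wrist_force: [-0.0, -0.1, 0.6]
grip_width: 0.0853
```

```bash
cat >> h.py <<'E'
def goto(st,P,phi=None):
    "remaining shift in tool axes (x,y,z) and tool turn, to put TCP at P with tool-x heading phi(deg)"
    Rm=rot(st["eef_rot"]); d=Rm.inv().apply(np.array(P)-st["eef_pos"])
    x=Rm.apply([1,0,0]); h=np.degrees(np.arctan2(x[1],x[0]))
    tilt=np.degrees(np.arccos(-Rm.apply([0,0,1])[2]))
    print("pos",st["eef_pos"].round(4),"phi %.2f tilt %.2f"%(h,tilt),"d_tool(mm)",(d*1000).round(1),"turn",None if phi is None else np.radians(-((phi-h+180)%360-180)).round(4),"F",st["wrist_force"].round(1),"w",round(st["grip_width"],4))
E
python3 - <<'E'
from station import env
from h import *
t=env.camera("top"); s=env.camera("side")
crop(t,150,110,390,250,3.3,"pics/t4.png"); crop(s,220,130,380,330,3,"pics/s4.png")
goto(env.state(),[.5386,.1834,.124],109)
E
```

```text
pos [0.4892 0.0745 0.2313] phi 108.10 tilt 0.01 d_tool(mm) [ 88.2  80.8 107.3] turn -0.0157 F [0.1 0.4 0.2] w 0.0856
```

View pics/t4.png

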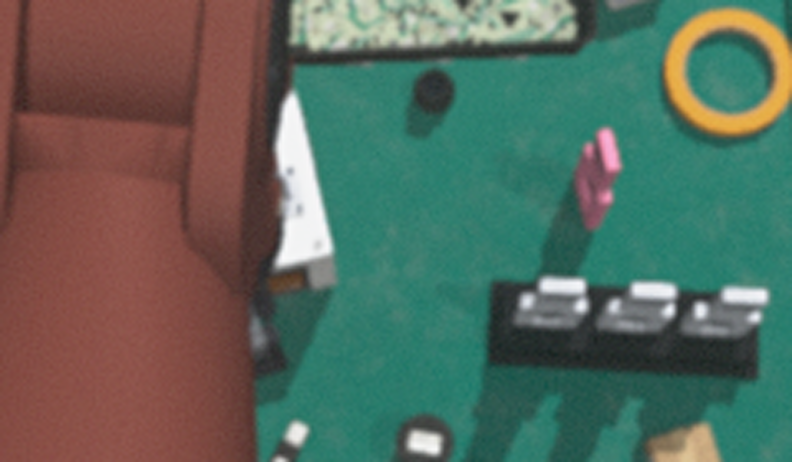

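View pics/s4.png

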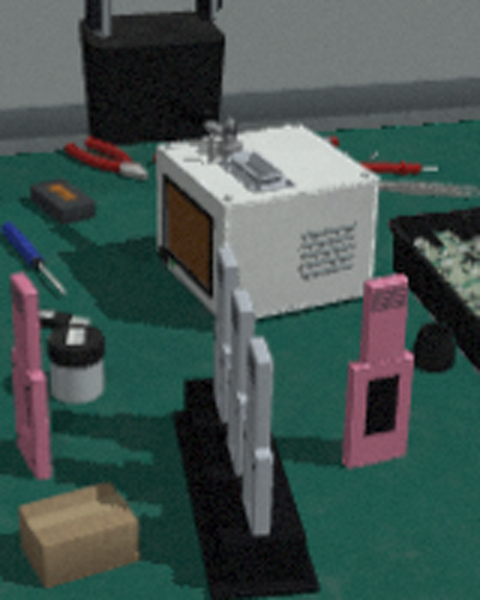

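move_arm --motion "0.022 0.0202 0 -0.0157 0;0.022 0.0202 0 0 0;0.022 0.0202 0 0 0;0.0222 0.0202 0 0 0;0 0 0.035 0 0;0 0 0.035 0 0;0 0 0.025 0 0;0 0 0.0123 0 0;0 0 0 0 0;0 0 0 0 0"

```text
time: 4.85
eef_pos: [0.537, 0.1843, 0.1246]
eef_rot: [0.0, 0.58, 0.815, -0.0]
wrist_force: [0.5, -0.2, 1.3]
grip_width: 0.0853
```

```bash
python3 - <<'E'
from station import env
from h import *
s=env.camera("side"); t=env.camera("top")
crop(s,220,120,360,230,5,"pics/s5.png"); crop(t,140,100,280,240,4,"pics/t5.png")
goto(env.state(),[.5386,.1834,.124],109)
print(proj(s,[[.5386,.1834,.136],[.5601,.121,.136]]))
E
```

```text
pos [0.5382 0.1844 0.1263] phi 109.18 tilt 0.18 d_tool(mm) [-1.1  0.1  2.3] turn 0.0032 F [ 0.2 -0.1 -0.1] w 0.0857
[[282.36509575 165.76599867]
 [295.65533394 173.26058162]]
```

View pics/s5.png

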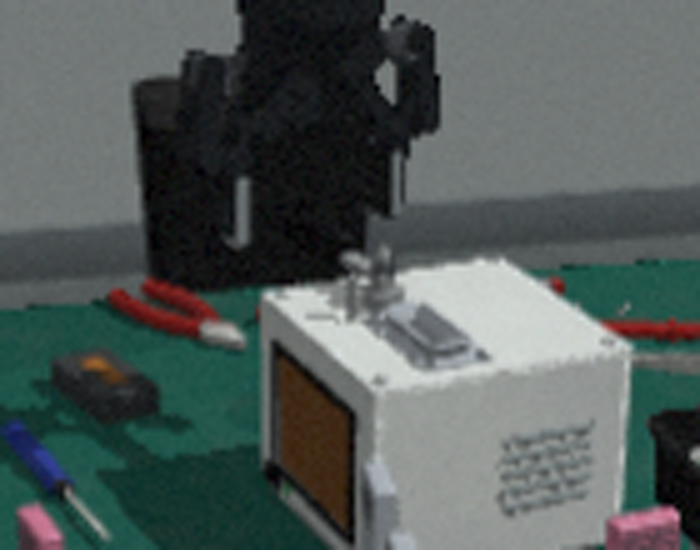

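The fingers at crop (240,240) and (395,210) straddle the lever, so I'm closing on it.

move_arm --motion "0 0 0.001 0 120;0 0 0 0 160;0 0 0 0 200;0 0 0 0 255;0 0 0 0 255;0 0 0 0 255;0 0 0 0 255" --force 25

```text
time: 5.53
eef_pos: [0.5376, 0.1847, 0.1233]
eef_rot: [0.0, 0.579, 0.815, 0.001]
wrist_force: [3.0, 0.9, -0.7]
grip_width: 0.0141
```

```bash
python3 - <<'E'
from station import env
from h import *
s=env.state(); goto(s,[.5386,.1834,.124],109); print(s["ft_torque"],s["qpos"])
E
```

```text
pos [0.5376 0.1847 0.1233] phi 109.26 tilt 0.09 d_tool(mm) [-1.6  0.6 -0.7] turn 0.0045 F [ 3.   0.9 -0.7] w 0.0141
[ 0.33785221 -0.62958754  0.35237424] [ 1.00697048e-01  1.36321354e-02 -1.92415499e-01  1.36326816e+00
  3.59982431e-04  1.33534864e+00]
```

move_arm --motion "-0.0002 -0.0054 0 -0.08 255;-0.0002 -0.0054 0 -0.08 255;-0.0002 -0.0054 0 -0.08 255;-0.0002 -0.0054 0 -0.08 255;-0.0002 -0.0054 0 -0.08 255;-0.0002 -0.0054 0 -0.08 255;-0.0002 -0.0054 0 -0.08 255;-0.0002 -0.0054 0 -0.08 255"

```text
time: 6.2
eef_pos: [0.5055, 0.158, 0.1233]
eef_rot: [0.003, 0.291, 0.957, 0.0]
wrist_force: [16.0, -1.5, -8.4]
grip_width: 0.0139
```

```bash
python3 - <<'E'
from station import env
from h import *
s=env.state(); goto(s,[.5386,.1834,.124],109); print(s["ft_torque"]); print(np.degrees(np.arctan2(*(s["eef_pos"]-[.5601,.121,0])[[1,0]])),np.hypot(*(s["eef_pos"]-[.5601,.121,0])[:2]))
E
```

```text
pos [0.5055 0.158  0.1233] phi 146.12 tilt 0.30 d_tool(mm) [-13.3  39.6  -0.5] turn 0.6478 F [16.  -1.5 -8.4] w 0.0139
[-0.32874783 -3.03897651  0.32296123]
145.90878381097616 0.06598285481060774
```

move_arm --motion "-0.001 -0.0052 0 -0.08 255;-0.0003 -0.0053 0 -0.08 255;-0.0003 -0.0053 0 -0.08 255;-0.0003 -0.0053 0 -0.08 255;-0.0003 -0.0053 0 -0.08 255;-0.0003 -0.0053 0 -0.08 255;-0.0003 -0.0053 0 -0.08 255;0 0 0 0 255"

```text
time: 6.87
eef_pos: [0.4955, 0.1231, 0.1233]
eef_rot: [0.003, 0.015, 1.0, 0.001]
wrist_force: [15.0, 4.3, -7.1]
grip_width: 0.014
```

```bash
cat >l.py <<'E'
from station import env
from h import *
s=env.state(); goto(s,[.5386,.1834,.124],191.6); print(s["ft_torque"]); print(np.degrees(np.arctan2(*(s["eef_pos"]-[.5601,.121,0])[[1,0]])),np.hypot(*(s["eef_pos"]-[.5601,.121,0])[:2]))
E
python3 l.py
```

```text
pos [0.4955 0.1231 0.1233] phi 178.27 tilt 0.31 d_tool(mm) [-41.3  61.6  -0.4] turn -0.2326 F [15.   4.3 -7.1] w 0.014
[ 0.81506868 -2.73390419  0.36646898]
178.15446639776607 0.06467367291146371
```

move_arm --motion "-0.001 -0.0052 0 -0.08 255;-0.001 -0.0052 0 -0.08 255;-0.0003 -0.005 0 -0.07 255;0 0 0 0 255;0 0 0 0 255"

```text
time: 7.28
eef_pos: [0.4971, 0.1094, 0.1233]
eef_rot: [0.001, -0.098, 0.995, 0.002]
wrist_force: [7.0, 10.0, -2.3]
grip_width: 0.0139
```

```bash
python3 l.py
```

```text
pos [0.4971 0.1094 0.1233] phi -168.76 tilt 0.25 d_tool(mm) [-55.2  64.5  -0.3] turn -0.0062 F [ 7.  10.  -2.3] w 0.0139
[ 1.81394398 -1.30447148  0.28025472]
-169.5295864589376 0.06409108548344139
```

move_arm --motion "0 -0.002 0 -0.03 255;0 -0.002 0 -0.03 255;0 0 0 0 255;0 0 0 0 255"

```text
time: 7.62
eef_pos: [0.4974, 0.1089, 0.1233]
eef_rot: [0.002, -0.128, 0.992, 0.005]
wrist_force: [5.0, 29.4, -0.4]
grip_width: 0.0136
```

```bash
python3 l.py
```

```text
pos [0.4974 0.1089 0.1233] phi -165.28 tilt 0.63 d_tool(mm) [-58.8  61.6   0.2] turn 0.0545 F [ 5.  29.4 -0.4] w 0.0136
[ 5.75502157 -1.07836909 -0.94803105]
-169.0600823653526 0.0638901858467785
```

move_arm --motion "0 0.002 0 0.04 150;0 0 0 0 100;0 0 0 0 60;0 0 0 0 60;0 0 -0.03 0 60;0 0 -0.04 0 60;0 0 -0.03 0 0;0 0 0 0 0"

```text
time: 8.28
eef_pos: [0.4987, 0.1054, 0.2297]
eef_rot: [0.004, -0.107, 0.994, -0.001]
wrist_force: [-0.0, 0.1, 0.7]
grip_width: 0.0851
```

```bash
python3 - <<'E'
from station import env
from h import *
goto(env.state(),[.4966,-.1415,.225],85.2)
E
```

```text
pos [0.4987 0.1054 0.2297] phi -167.67 tilt 0.49 d_tool(mm) [  54.8 -240.8    4.9] turn 1.8698 F [-0.   0.1  0.7] w 0.0851
```

move_arm --motion "0.0068 -0.0301 0 0 0;0.0068 -0.0301 0 0 0;0.0068 -0.0301 0 0 0;0.0068 -0.0301 0 0 0;0.0068 -0.0301 0 0 0;0.0068 -0.0301 0 0 0;0.0068 -0.0301 0 0 0;0.0068 -0.0301 0 0 0;0 0 0 0.12 0;0 0 0 0.12 0"

```text
time: 9.12
eef_pos: [0.494, -0.143, 0.2226]
eef_rot: [-0.0, 0.016, 1.0, -0.0]
wrist_force: [-0.2, 0.9, -0.4]
grip_width: 0.0856
```

move_arm --motion "0 0 0 0.12 0;0 0 0 0.12 0;0 0 0 0.12 0;0 0 0 0.12 0;0 0 0 0.12 0;0 0 0 0.12 0;0 0 0 0.12 0;0 0 0 0.12 0;0 0 0 0.12 0;0 0 0 0.12 0"

```text
time: 9.95
eef_pos: [0.4943, -0.1413, 0.2229]
eef_rot: [-0.0, 0.577, 0.817, -0.0]
wrist_force: [-0.1, -0.1, 0.3]
grip_width: 0.0849
```

move_arm --motion "0 0 0 0.12 0;0 0 0 0.12 0;0 0 0 0.12 0;0 0 0 0.07 0;0 0 0 0 0"

```text
time: 10.37
eef_pos: [0.4943, -0.1412, 0.2229]
eef_rot: [-0.0, 0.737, 0.676, -0.0]
wrist_force: [-0.4, -0.2, -0.4]
grip_width: 0.0855
```

```bash
python3 - <<'E'
from station import env
from h import *
goto(env.state(),[.4966,-.1415,.225],85.2)
t=env.camera("top");s=env.camera("side")
crop(t,140,110,270,220,6,"pics/t6.png"); crop(s,240,110,360,280,3.5,"pics/s6.png")
E
```

```text
pos [ 0.4943 -0.1412  0.2229] phi 85.00 tilt 0.02 d_tool(mm) [-0.1  2.3 -2.1] turn -0.0035 F [-0.4 -0.2 -0.4] w 0.0855
```

View pics/t6.png

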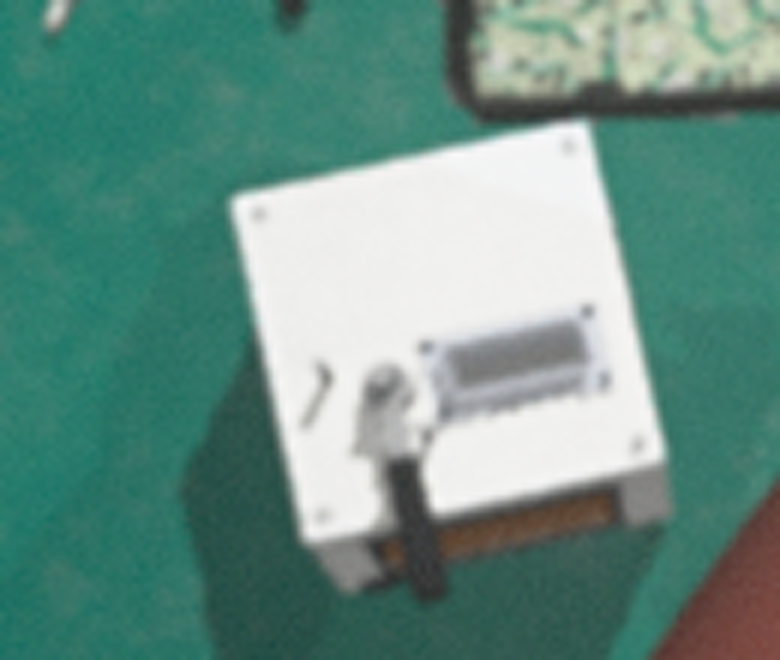

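View pics/s6.png

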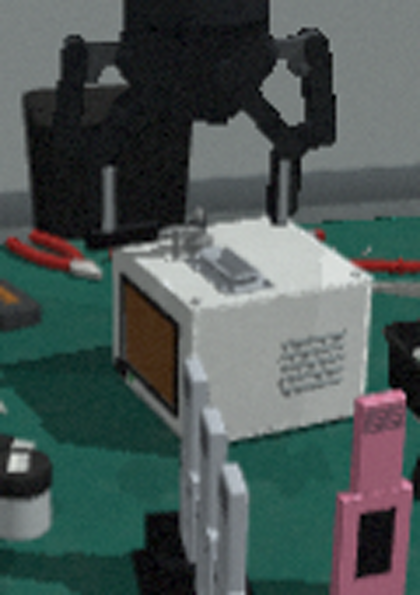

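The lever is at its open stop, with its grip at crop (405,460) to (432,598), parallel to the box's side. Next I'm descending on carrier A.

move_arm --motion "0 0.0023 0.01 -0.0035 0;0 0 0.03 0 0;0 0 0.03 0 0;0 0 0.03 0 0;0 0 0.018 0 0;0 0 0 0 0;0 0 0 0 100;0 0 0 0 160;0 0 0 0 255;0 0 0 0 255" --force 40

```text
time: 11.3
eef_pos: [0.4977, -0.1416, 0.1066]
eef_rot: [0.001, 0.735, 0.678, 0.0]
wrist_force: [0.5, -0.8, 0.6]
grip_width: 0.0389
```

move_arm --motion "0 0 0 0 255;0 0 0 0 255;0 0 0 0 255;0 0 0 0 255"

```text
time: 11.63
eef_pos: [0.4972, -0.1414, 0.1057]
eef_rot: [0.001, 0.735, 0.678, 0.0]
wrist_force: [0.0, -0.3, 5.5]
grip_width: 0.0093
```

```bash
python3 - <<'E'
from station import env
from h import *
goto(env.state(),[.4966,-.1415,.105],85.2)
s=env.camera("side")
crop(s,240,110,360,330,2.7,"pics/s7.png")
E
```

```text
pos [ 0.4972 -0.1414  0.1057] phi 85.37 tilt 0.08 d_tool(mm) [-0.2 -0.6  0.7] turn 0.003 F [ 0.  -0.3  5.5] w 0.0093
```

View pics/s7.png

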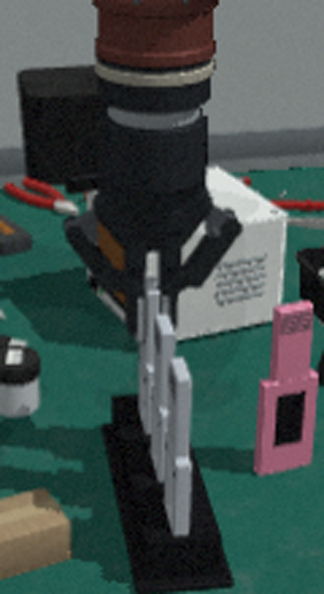

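move_arm --motion "0 0 -0.008 0 255;0 0 -0.012 0 255;0 0 -0.015 0 255;0 0 -0.02 0 255;0 0 -0.025 0 255;0 0 -0.03 0 255;0 0 -0.03 0 255;0 0 -0.02 0 255;0 0 0 0 255;0 0 0 0 255"

```text
time: 12.52
eef_pos: [0.4973, -0.1414, 0.2667]
eef_rot: [0.001, 0.735, 0.678, 0.0]
wrist_force: [0.6, 0.4, -2.0]
grip_width: 0.0096
```

```bash
python3 - <<'E'
from station import env
from h import *
goto(env.state(),[.4966,-.1415,.105],85.2)
s=env.camera("side");t=env.camera("top")
crop(s,240,90,360,320,2.6,"pics/s8.png");crop(t,290,150,400,250,6,"pics/t8.png")
E
```

```text
pos [ 0.4973 -0.1414  0.2667] phi 85.37 tilt 0.15 d_tool(mm) [  0.   -1.1 161.7] turn 0.003 F [ 0.6  0.4 -2. ] w 0.0096
```

View pics/s8.png

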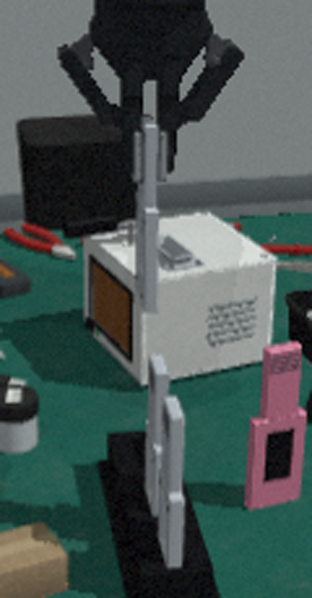

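View pics/t8.png

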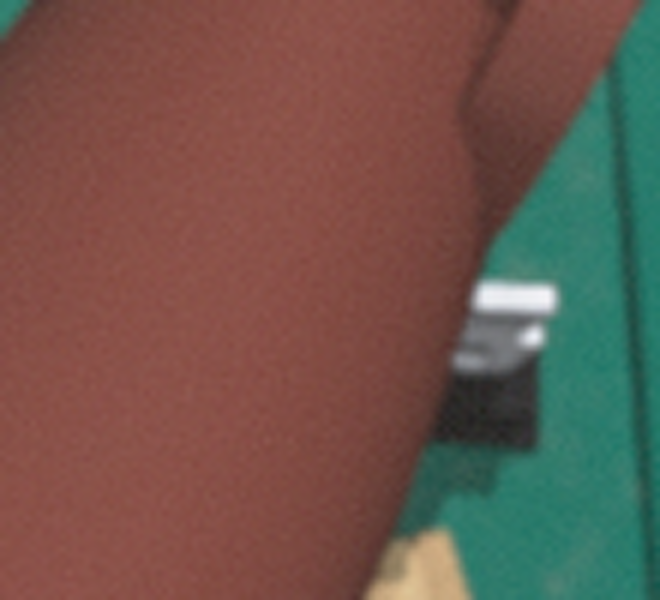

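move_arm --motion "0 0 0 -0.1 255;0 0 0 -0.12 255;0 0 0 -0.12 255;0 0 0 -0.12 255;0 0 0 -0.12 255;0 0 0 -0.12 255;0 0 0 -0.1 255;0 0 0 0 255;0 0 0 0 255"

```text
time: 13.37
eef_pos: [0.4963, -0.1408, 0.2639]
eef_rot: [-0.001, 0.415, 0.91, 0.0]
wrist_force: [0.1, -0.3, -1.0]
grip_width: 0.0097
```

```bash
python3 - <<'E'
from station import env
from h import *
goto(env.state(),[.4966,-.1415,.265],85.2)
s=env.camera("side")
crop(s,260,90,340,230,4.2,"pics/s9.png")
E
```

```text
pos [ 0.4963 -0.1408  0.2639] phi 131.02 tilt 0.11 d_tool(mm) [-0.7 -0.2 -1.1] turn 0.7998 F [ 0.1 -0.3 -1. ] w 0.0097
```

View pics/s9.png

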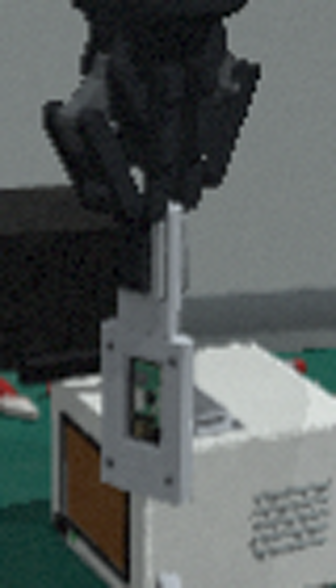

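The green board is visible in the pocket at crop (147,400), so this is the loaded carrier. Next I'll measure how it sits in the grip.

```bash
python3 - <<'E'
from station import env
from h import *
f=[];
for i in range(3): s=env.camera("side"); f.append(s["frame"].astype(float))
s["frame"]=np.mean(f,0).astype(np.uint8)
import pickle; pickle.dump((s,env.state()),open("grip.pkl","wb"))
crop(s,280,155,312,215,10,"pics/s10.png")
E
```

```text
(no output)
```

View pics/s10.png

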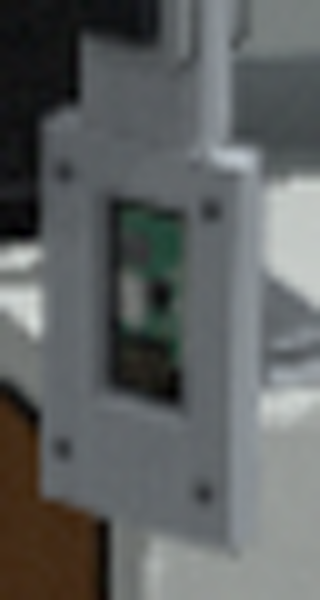

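```bash
python3 - <<'E'
from h import *
import pickle
s,st=pickle.load(open("grip.pkl","rb"))
Rm=rot(st["eef_rot"]); T=st["eef_pos"]; ex,ey,ez=Rm.as_matrix().T
# front face normal: toward camera among +-ey
n=ey if ey@(s["eye"]-T)>0 else -ey
for nm,p in dict(TL=(42,122),TR=(241,166),BL=(42,498),BR=(231,549),sTL=(64,170),sTR=(211,209),sBL=(63,447),sBR=(203,493)).items():
    uv=((p[0]+.5)/10-.5+280,(p[1]+.5)/10-.5+155); r=ray(s,uv)
    P=s["eye"]+r*((T+n*.005-s["eye"])@n)/(r@n); d=P-T
    print(nm,"x %.1f z(down from TCP) %.1f mm"%(1e3*d@ex,1e3*d@ez), P.round(3))
print("n is",'+' if n@ey>0 else '-')
E
```

```text
TL x 24.7 z(down from TCP) 18.8 mm [ 0.477 -0.126  0.246]
TR x -21.4 z(down from TCP) 17.5 mm [ 0.507 -0.16   0.247]
BL x 24.3 z(down from TCP) 97.7 mm [ 0.477 -0.126  0.167]
BR x -21.2 z(down from TCP) 95.9 mm [ 0.507 -0.16   0.169]
sTL x 19.4 z(down from TCP) 27.4 mm [ 0.48  -0.13   0.237]
sTR x -14.9 z(down from TCP) 27.5 mm [ 0.503 -0.156  0.237]
sBL x 19.2 z(down from TCP) 85.3 mm [ 0.48  -0.13   0.179]
sBR x -14.4 z(down from TCP) 85.9 mm [ 0.502 -0.155  0.179]
n is -
```

```bash
python3 - <<'E'
from h import *
import pickle
t,s=pickle.load(open("c0.pkl","rb"))
t["frame"]=np.load("topavg.npy").astype(np.uint8); s["frame"]=np.load("sideavg.npy").astype(np.uint8)
crop(t,205,155,249,185,16,"pics/tslot.png"); crop(s,290,170,324,200,18,"pics/sslot.png")
E
```

```text
(no output)
```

View pics/tslot.png

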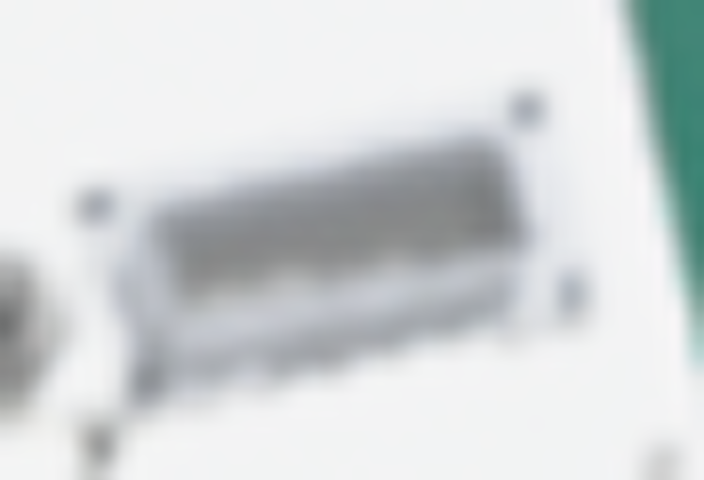

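View pics/sslot.png

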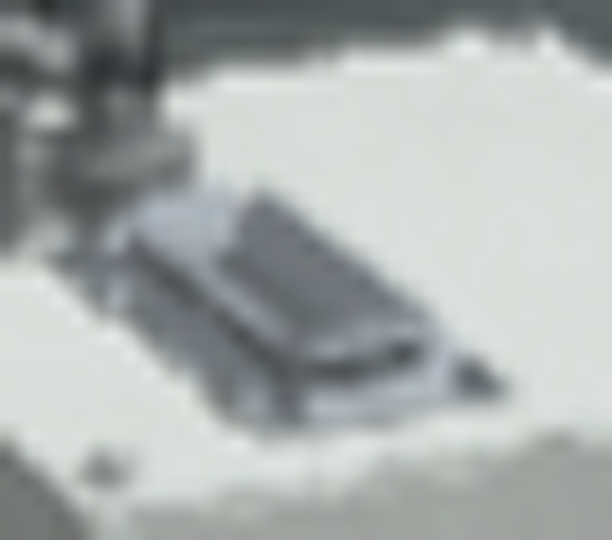

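```bash
python3 - <<'E'
from h import *
import pickle
t,s=pickle.load(open("c0.pkl","rb"))
T=lambda p:((p[0]+.5)/16-.5+205,(p[1]+.5)/16-.5+155)
S=lambda p:((p[0]+.5)/18-.5+290,(p[1]+.5)/18-.5+170)
q=[onz(t,T(p),.1165) for p in [(95,205),(527,108),(570,296),(145,383)]]
for a in q: print("flange",a.round(4))
print(np.mean(q,0), np.degrees(np.arctan2(*(q[0]-q[1])[[1,0]]))-90,np.degrees(np.arctan2(*(q[3]-q[2])[[1,0]]))-90)
q=[onz(s,S(p),.125) for p in [(128,225),(300,352),(432,330),(265,190)]]
for a in q: print("lip",a.round(4))
print(np.mean(q,0),[np.linalg.norm(q[i]-q[i-1]).round(4) for i in range(4)],np.degrees(np.arctan2(*(q[0]-q[1])[[1,0]]))-90,np.degrees(np.arctan2(*(q[3]-q[2])[[1,0]]))-90)
# side box lid corners from s1 (crop 265,160 x7)
for p in [(57,130),(205,265),(568,208),(385,85)]: print("lid side",onz(s,((p[0]+.5)/7-.5+265,(p[1]+.5)/7-.5+160),.115).round(4))
E
```

```text
flange [0.579  0.1082 0.1165]
flange [0.5921 0.0454 0.1165]
flange [0.5637 0.0396 0.1165]
flange [0.5522 0.1012 0.1165]
[0.57173904 0.0735933  0.1165    ] 11.77092872102348 10.555251499864369
lip [0.5551 0.0887 0.125 ]
lip [0.5668 0.0396 0.125 ]
lip [0.5861 0.0435 0.125 ]
lip [0.5769 0.0977 0.125 ]
[0.57123564 0.06736751 0.125     ] [np.float64(0.0236), np.float64(0.0505), np.float64(0.0196), np.float64(0.055)] 13.455620911145203 9.58513242255161
lid side [0.5065 0.1523 0.115 ]
lid side [0.5319 0.0192 0.115 ]
lid side [0.6678 0.0424 0.115 ]
lid side [0.6395 0.1744 0.115 ]
```

move_arm --motion "0 0 0 0.1 255;0 0 0 0.12 255;0 0 0 0.12 255;0 0 0 0.1 255;0 0 0 0.075 255;0 0 0 0 255"

```text
time: 14.07
eef_pos: [0.4968, -0.1411, 0.2649]
eef_rot: [-0.0, 0.633, 0.774, -0.0]
wrist_force: [-0.2, 0.6, -2.1]
grip_width: 0.0092
```

```bash
python3 - <<'E'
from station import env
from h import *
goto(env.state(),[.5705,.0700,.250],101.5)
E
```

```text
pos [ 0.4968 -0.1411  0.2649] phi 101.43 tilt 0.01 d_tool(mm) [192.3 114.1  14.9] turn -0.0012 F [-0.2  0.6 -2.1] w 0.0092
```

move_arm --motion "0.012 0.007 0 0 255;0.0225 0.0134 0 0 255;0.0265 0.0157 0 0 255;0.0265 0.0157 0 0 255;0.0265 0.0157 0 0 255;0.0265 0.0157 0 0 255;0.0265 0.0157 0 0 255;0.0193 0.0115 0 0 255;0.006 0.0035 0 0 255;0 0 0.012 0 255"

```text
time: 14.9
eef_pos: [0.5704, 0.0719, 0.2548]
eef_rot: [0.001, 0.63, 0.777, 0.001]
wrist_force: [0.0, 0.7, -1.0]
grip_width: 0.0098
```

move_arm --motion "0 0 0 0 255;0 0 0 0 255;0 0 0 0 255"

```text
time: 15.15
eef_pos: [0.5692, 0.0696, 0.2533]
eef_rot: [0.0, 0.631, 0.775, -0.0]
wrist_force: [0.3, 0.8, -0.3]
grip_width: 0.0091
```

```bash
python3 - <<'E'
from station import env
from h import *
import pickle
goto(env.state(),[.5705,.0700,.250],101.5)
f=[]
for i in range(3): s=env.camera("side"); f.append(s["frame"].astype(float))
s["frame"]=np.mean(f,0).astype(np.uint8); pickle.dump((s,env.state()),open("hov.pkl","wb"))
crop(s,275,110,345,205,6,"pics/s11.png")
t=env.camera("top"); crop(t,180,120,280,220,5,"pics/t11.png")
E
```

```text
pos [0.5692 0.0696 0.2533] phi 101.69 tilt 0.02 d_tool(mm) [0.1 1.3 3.3] turn 0.0033 F [ 0.3  0.8 -0.3] w 0.0091
```

View pics/s11.png

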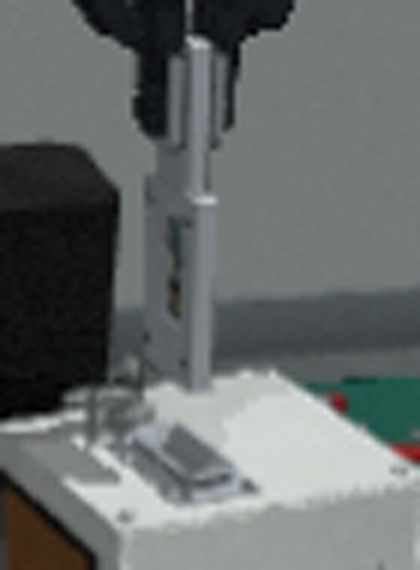

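View pics/t11.png

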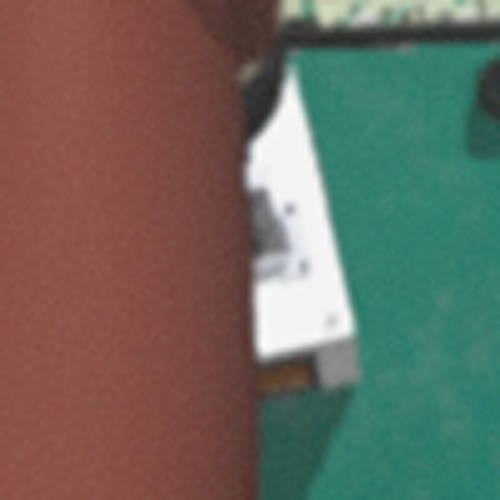

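```bash
python3 - <<'E'
from h import *
import pickle
s,st=pickle.load(open("hov.pkl","rb"))
crop(s,295,135,320,200,9,"pics/s12.png")
crop(s,290,170,324,200,18,"pics/s13.png")
E
```

```text
(no output)
```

View pics/s12.png

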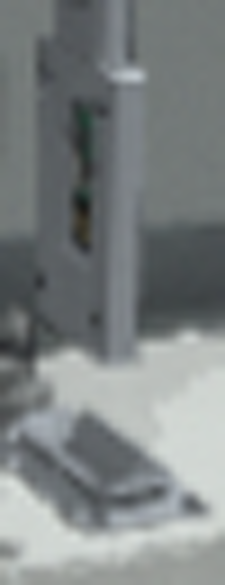

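View pics/s13.png

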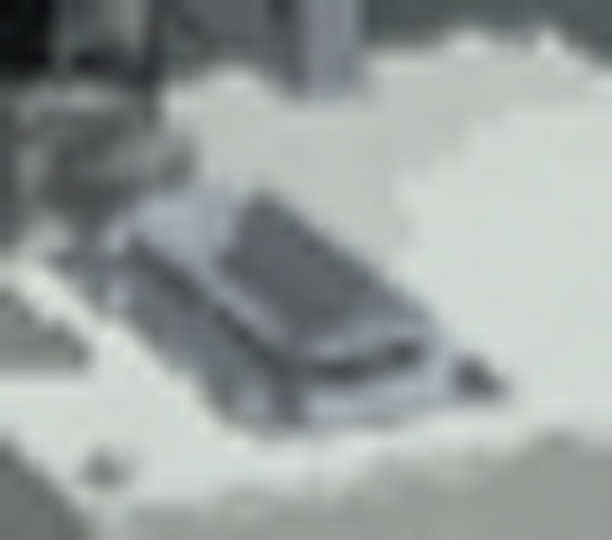

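```bash
python3 - <<'E'
from h import *
import pickle
s,st=pickle.load(open("hov.pkl","rb")); T=st["eef_pos"]; print(T)
S=lambda p:((p[0]+.5)/18-.5+290,(p[1]+.5)/18-.5+170)
a=np.radians(11.5); bx=np.array([np.cos(a),np.sin(a),0]); by=np.array([-np.sin(a),np.cos(a),0])
for z in (.1555,.1565):
  c=[onz(s,S(p),z) for p in [(301,100),(361,93)]]
  l=[onz(s,S(p),.125) for p in [(300,352),(432,330)]]
  cm=np.mean(c,0)+by*.023; lm=np.mean(l,0)+by*.028
  print([1e3*np.linalg.norm(c[0]-c[1]),1e3*np.linalg.norm(l[0]-l[1])],cm,lm,"carrier offset in tool x",1e3*(cm-T)@by,"in bx",1e3*(cm-T)@bx,"need bx,by mm",1e3*(lm-cm)@bx,1e3*(lm-cm)@by)
E
```

```text
[0.56946384 0.06971043 0.25355993]
[np.float64(8.551473941404245), np.float64(19.635666282807286)] [0.56941451 0.07613332 0.1555    ] [0.5708785  0.06897778 0.125     ] carrier offset in tool x 6.303789427067885 in bx 1.2321779729490885 need bx,by mm 0.008016642019868112 -7.303769576633474
[np.float64(8.52880461217383), np.float64(19.635666282807286)] [0.56871354 0.07357615 0.1565    ] [0.5708785  0.06897778 0.125     ] carrier offset in tool x 3.937705528982938 in bx 0.03546296779479407 need bx,by mm 1.2047316471741627 -4.937685678548527
```

move_arm --motion "0.0015 0.0017 0.005 0 255;0 0 0.01 0 255;0 0 0.01 0 255;0 0 0.008 0 255;0 0 0 0 255;0 0 0 0 255;0 0 0 0 255"

```text
time: 15.93
eef_pos: [0.5706, 0.0721, 0.22]
eef_rot: [-0.0, 0.631, 0.776, -0.0]
wrist_force: [0.7, 0.3, -1.2]
grip_width: 0.0092
```

```bash
cat > chk.py <<'E'
from station import env
from h import *
st=env.state(); goto(st,[.5709,.0715,.142],101.5); print("torque",st["ft_torque"].round(2), "bottom z",st["eef_pos"][2]-.097)
E
python3 chk.py; python3 - <<'E'
from station import env
from h import *
s=env.camera("side"); crop(s,275,110,345,205,6,"pics/s14.png")
E
```

```text
pos [0.5706 0.0721 0.22  ] phi 101.70 tilt 0.01 d_tool(mm) [-0.7  0.2 78. ] turn 0.0035 F [ 0.7  0.3 -1.2] w 0.0092
torque [ 0.01 -0.01  0.03] bottom z 0.12304120939618277
```

View pics/s14.png

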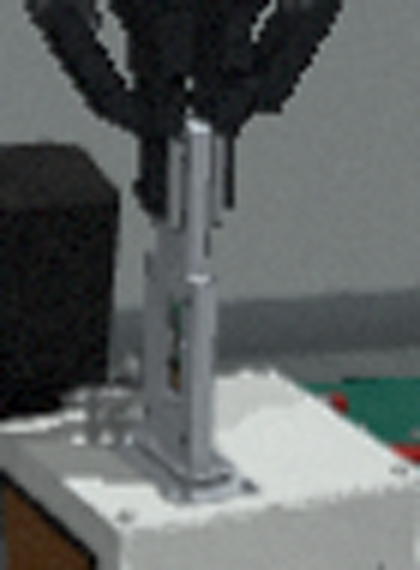

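The carrier's foot has entered the lips at crop (200,475) with no contact force. I'm continuing down in small steps.

move_arm --motion "0 0 0.002 0 255;0 0 0.002 0 255;0 0 0 0 255;0 0 0 0 255"

```text
time: 16.32
eef_pos: [0.5706, 0.0721, 0.2159]
eef_rot: [-0.0, 0.631, 0.776, -0.0]
wrist_force: [-1.3, -0.4, -0.2]
grip_width: 0.0097
```

move_arm --motion "0 0 0.002 0 255;0 0 0.001 0 255;0 0 0 0 255;0 0 0 0 255"

```text
time: 16.65
eef_pos: [0.571, 0.0722, 0.213]
eef_rot: [0.0, 0.631, 0.776, 0.0]
wrist_force: [2.2, -0.0, -1.7]
grip_width: 0.0093
```

```bash
python3 chk.py
```

```text
pos [0.571  0.0722 0.213 ] phi 101.70 tilt 0.04 d_tool(mm) [-0.6 -0.3 71. ] turn 0.0035 F [ 2.2 -0.  -1.7] w 0.0093
torque [ 0.09 -0.81  0.03] bottom z 0.11601010912699922
```

move_arm --motion "0 0.0008 0 0 255;0 0 0 0 255;0 0 0 0 255"

```text
time: 16.9
eef_pos: [0.5714, 0.0723, 0.2129]
eef_rot: [-0.0, 0.631, 0.776, -0.0]
wrist_force: [0.6, 0.8, -1.8]
grip_width: 0.0095
```

```bash
python3 chk.py
```

```text
pos [0.5714 0.0723 0.2129] phi 101.70 tilt 0.02 d_tool(mm) [-0.7 -0.6 70.9] turn 0.0035 F [ 0.6  0.8 -1.8] w 0.0095
torque [-0.02 -0.22  0.03] bottom z 0.1158987840084818
```

move_arm --motion "0 0 0.0015 0 255;0 0 0.0015 0 255;0 0 0 0 255;0 0 0 0 255"

```text
time: 17.23
eef_pos: [0.5713, 0.0723, 0.2097]
eef_rot: [-0.0, 0.631, 0.776, -0.0]
wrist_force: [0.7, 0.2, -0.9]
grip_width: 0.0097
```

```bash
python3 chk.py
```

```text
pos [0.5713 0.0723 0.2097] phi 101.70 tilt 0.02 d_tool(mm) [-0.7 -0.6 67.7] turn 0.0035 F [ 0.7  0.2 -0.9] w 0.0097
torque [ 0.08 -0.18 -0.  ] bottom z 0.11272335612741738
```

move_arm --motion "0 0.0002 0.002 0 255;0 0 0.002 0 255;0 0 0.002 0 255;0 0 0 0 255;0 0 0 0 255"

```text
time: 17.65
eef_pos: [0.5715, 0.0723, 0.2037]
eef_rot: [-0.0, 0.631, 0.775, -0.0]
wrist_force: [-0.0, 0.4, -0.5]
grip_width: 0.0093
```

```bash
python3 chk.py
```

```text
pos [0.5715 0.0723 0.2037] phi 101.70 tilt 0.03 d_tool(mm) [-0.7 -0.7 61.7] turn 0.0034 F [-0.   0.4 -0.5] w 0.0093
torque [ 0.07  0.06 -0.  ] bottom z 0.10672258507308069
```

move_arm --motion "0 0 0.003 0 255;0 0 0.004 0 255;0 0 0.004 0 255;0 0 0.004 0 255;0 0 0.004 0 255;0 0 0.004 0 255;0 0 0.004 0 255;0 0 0.003 0 255;0 0 0 0 255;0 0 0 0 255"

```text
time: 18.48
eef_pos: [0.5716, 0.0723, 0.1738]
eef_rot: [-0.0, 0.631, 0.775, -0.0]
wrist_force: [0.7, -0.5, 0.2]
grip_width: 0.0094
```

```bash
python3 chk.py
```

```text
pos [0.5716 0.0723 0.1738] phi 101.70 tilt 0.01 d_tool(mm) [-0.7 -0.8 31.8] turn 0.0035 F [ 0.7 -0.5  0.2] w 0.0094
torque [ 0.02 -0.03  0.01] bottom z 0.07684855219947745
```

move_arm --motion "0 0 0.003 0 255;0 0 0.004 0 255;0 0 0.004 0 255;0 0 0.004 0 255;0 0 0.004 0 255;0 0 0.004 0 255;0 0 0.003 0 255;0 0 0.002 0 255;0 0 0 0 255;0 0 0 0 255"

```text
time: 19.32
eef_pos: [0.5716, 0.0723, 0.1459]
eef_rot: [-0.0, 0.631, 0.775, -0.0]
wrist_force: [-0.5, -0.8, -1.2]
grip_width: 0.0097
```

```bash
python3 chk.py; python3 - <<'E'
from station import env
from h import *
import pickle
f=[]
for i in range(3): s=env.camera("side"); f.append(s["frame"].astype(float))
s["frame"]=np.mean(f,0).astype(np.uint8); pickle.dump((s,env.state()),open("fin.pkl","wb"))
crop(s,288,150,328,200,12,"pics/s15.png")
E
```

```text
pos [0.5716 0.0723 0.1459] phi 101.70 tilt 0.01 d_tool(mm) [-0.6 -0.9  3.9] turn 0.0035 F [-0.5 -0.8 -1.2] w 0.0097
torque [ 0.01 -0.04  0.03] bottom z 0.048922472670063916
```

View pics/s15.png

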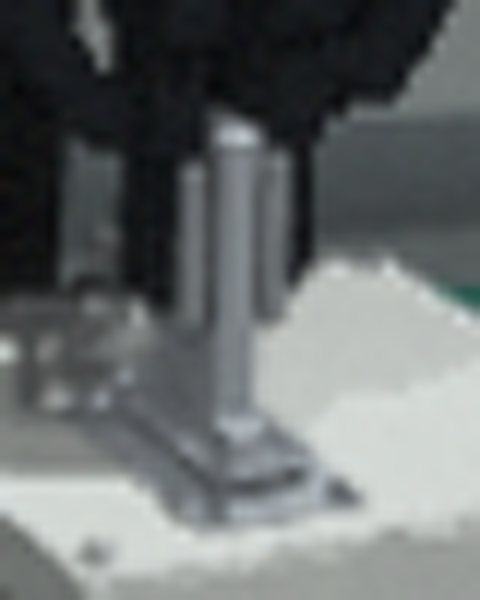

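```bash
python3 - <<'E'
from h import *
import pickle
s,st=pickle.load(open("fin.pkl","rb"))
crop(s,300,178,318,194,36,"pics/s16.png")
E
```

```text
(no output)
```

View pics/s16.png

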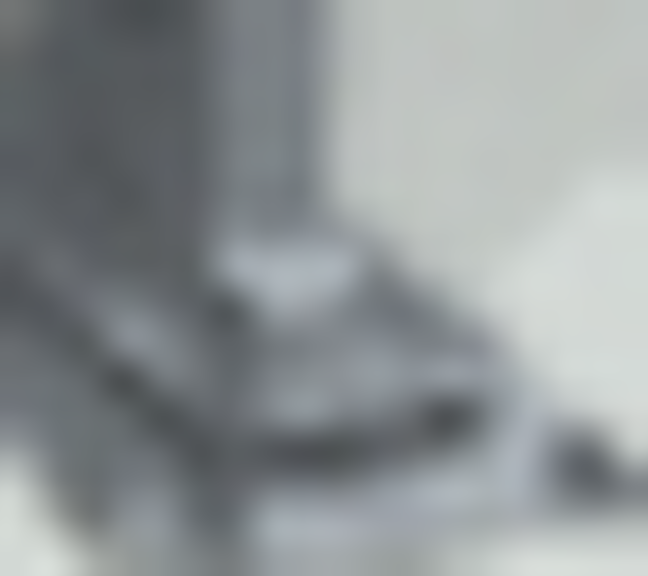

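```bash
python3 - <<'E'
from h import *
import pickle
s,st=pickle.load(open("fin.pkl","rb")); T=st["eef_pos"]
a=np.radians(11.6); by=np.array([-np.sin(a),np.cos(a),0])
S=lambda p:((p[0]+.5)/36-.5+300,(p[1]+.5)/36-.5+178)
c=T+by*.001
for nm,p,o in [("near edge",(310,305),-.023),("junction",(290,235),-.015),("lip",(360,425),-.028),("lip back corner",(490,385),-.028)]:
    r=ray(s,S(p)); P=s["eye"]+r*((c+by*o-s["eye"])@by)/(r@by); print(nm,P.round(4))
for z in(.125,.1292): print(z,(proj(s,c-by*.023+[0,0,z-c[2]])[0]-[300,178]+.5)*36)
E
```

```text
near edge [0.5744 0.0504 0.1281]
junction [0.5751 0.0587 0.1298]
lip [0.5768 0.0458 0.1211]
lip back corner [0.5863 0.0477 0.1224]
0.125 [334.22371328 343.96392854]
0.1292 [335.86447035 285.97048512]
```

move_arm --motion "0 0 0.002 0 255;0 0 0.0019 0 255;0 0 0 0 255;0 0 0 0 255;0 0 0 0 255;0 0 0 0 255"

```text
time: 19.97
eef_pos: [0.5717, 0.0723, 0.1421]
eef_rot: [0.0, 0.631, 0.775, -0.0]
wrist_force: [0.8, 0.2, -2.3]
grip_width: 0.0094
```

```bash
python3 chk.py; python3 - <<'E'
from station import env
from h import *
import pickle
f=[]
for i in range(3): s=env.camera("side"); f.append(s["frame"].astype(float))
s["frame"]=np.mean(f,0).astype(np.uint8); pickle.dump((s,env.state()),open("fin2.pkl","wb"))
crop(s,294,166,326,196,18,"pics/s17.png"); 
crop(s,230,90,370,330,2.4,"pics/s18.png"); t=env.camera("top"); cv2.imwrite("pics/t17.png",t["frame"][:,:,::-1])
E
```

```text
pos [0.5717 0.0723 0.1421] phi 101.70 tilt 0.00 d_tool(mm) [-0.7 -0.9  0.1] turn 0.0035 F [ 0.8  0.2 -2.3] w 0.0094
torque [ 0.06 -0.02  0.  ] bottom z 0.04511000318355521
```

View pics/s17.png

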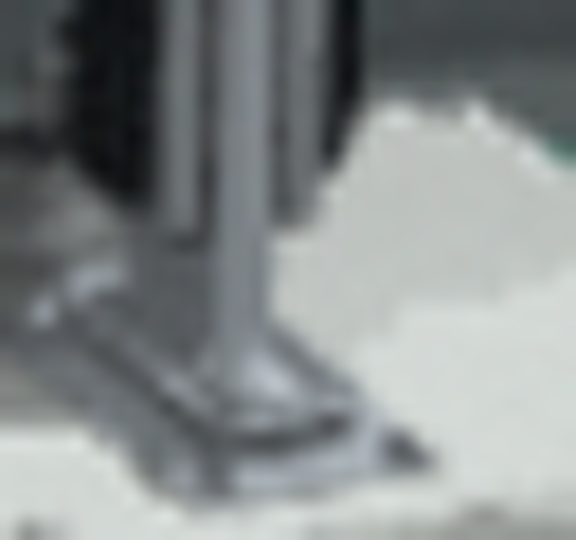

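View pics/t17.png

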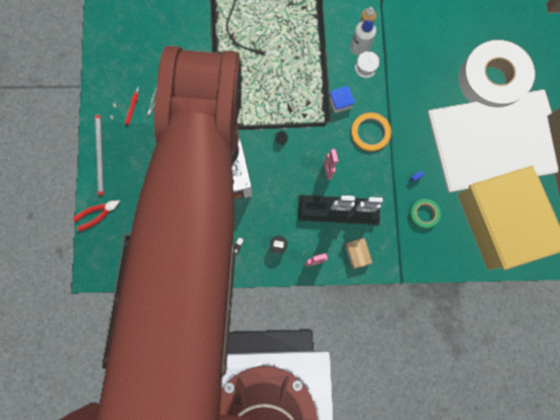

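View pics/s18.png

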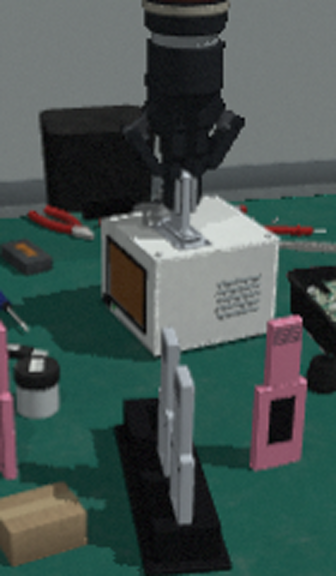

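```bash
python3 - <<'E'
from station import env
from h import *
st=env.state(); print(st["time"],st["eef_pos"],st["wrist_force"],np.abs(st["dq"]).max())
print(env.sign_off())
E
```

```text
20.1667 [0.57168029 0.07233523 0.14212889] [-1.21057134  0.0523919  -1.35064407] 0.001362393340904605
the job is handed in; nothing more can be done
None
```

I handed the job in at about 20.2 s. The shutter is open, and the loaded carrier is hanging in the slot, still gripped.

- **Shutter:** I turned the lever until it would go no further, where it pushed back with about 29 N. The top picture then showed it in line with the box's -x direction. At the end the arm hid the lever from the top camera, so I did not see it again after inserting the carrier.
- **Carrier:** I took the carrier at the +y end of the rack. At first its green board was barely visible, so I lifted the carrier and turned it towards the side camera, which showed the board clearly. The two empty carriers are still in the rack and the pink look-alikes were not touched.
- **Insertion:** It touched the front lip lightly once, at about 2 N, which I cleared by shifting it about 1 mm. It then went down freely.
- **Final state:** The arm was still, the wrist force was about 2 N and the moment was near zero, so it is not wedged. The tool tilt was 0.0°.
- **Shoulder height:** From the arm's position and the way the carrier was gripped, the shoulders are at 125 mm, give or take about 1 mm. An image measurement taken about 4 mm higher agreed for the shoulder height. The same image put the lip edge about 3 mm too low. I put that down to the lip's thickness and coarse pixels, and kept the figure from the arm. The last picture looked level with the lips.

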